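Check in the paint jars at the craft table

ROBOT

A 7-joint arm with a two-finger parallel gripper is mounted at the origin on the work surface. World frame = base frame: x ahead of the robot, y to its left, z up, the work surface at z = 0. Lengths are in mm, angles in rad, forces in N, time in s.
With the tool pointing down it reaches from about 425 to 1025 mm from the base axis. Payload 9.4 kg.
Tool frame: the origin (TCP) lies at the very end of the fingers, on their centre line; the grasp point (between the pads) lies 19 mm behind it; z points along the fingers, y is the line along which they close (so a half turn about z gives the same grasp; the last joint's range is limited). The gripper opens to 85 mm and grips with 20 to 120 N. Pads are 22 mm wide; open, the fingers measure 114 mm over their backs; the gripper's body (76 mm by 85 mm) begins 54 mm behind the grasp point. The pads swing forward as they close: fully open they stand 13 mm farther back than shut.
Start: joints at [-1.373, 0.599, -0.003, 1.599, 0.002, 0.943, -0.08], TCP at [196.736, 697.796, 231.275] pointing down, gripper open.
Joint ranges: [-2.57, 2.57], [-0.35, 1.97], [-1.29, 1.29], [0.11, 2.56], [-1.05, 4.19], [0.11, 1.86], [-2.63, 2.63]. Speed limits (rad/s): [2.22, 2.22, 3.01, 3.01, 3.14, 3.14, 3.14].

INTERFACE

Orientations are given as a 3x3 rotation matrix whose columns are the frame's x, y, z axes.
In Python, from rig import env, eyes gives the robot as it stands.
- The arm moves only by the shell command python3 -m crank 'ROWS'. ROWS is JSON, a list of rows, each a list of 3 entries, a list of its own where there are three numbers: the turn, a rotation vector about the world's x, y, z in degrees, then the shift along the world's x, y, z in cm, then the closure, from 0 (fully open) to 1 (shut). In form: [[[ax, ay, az], [x, y, z], claw], ...]. A call has 1 to 12 rows; each row shifts and turns the commanded pose from where the row before left it; what a row does not reach is not made up. A row lasts 1/10 s, in which the tool goes at most 50 mm and 8.59 degrees, less where a joint would pass 70% of its speed; a pose out of reach is approached as far as the arm can. A call with a gripper value outside its range is refused whole. The fingers move at their own pace and stop on an object; the grip force is fixed at half the most. Time passes only in rows, so rows that do not move let the fingers close. It gives the time, the measured TCP pose, the force, the opening and the grip force at its end, in the units of the state.
- env.get_obs(): the state, without advancing time (a new reading comes with each control period).
- eyes.snapshot(name): name is "side" or "top" or "wrist"; returns a dict with "frame" (480x640x3 uint8, red, green, blue), "K" (3x3 intrinsics, pixels), "rvec" (rotation vector, rad) and "tvec" (3), from world to camera coordinates, as OpenCV has them; the wrist camera has in their place "T_tool_cam" (4x4, takes a point from camera to tool coordinates, whose origin is the TCP and whose axes are the flange's). Camera axes: x right, y down, z forward; pixel columns grow to the right and rows downward; lengths in mm; the calibration is good to about 2 mm. A picture is of the moment at which its call begins: read the wrist's pose just before it. There is no depth.
- env.job_done(): hands the job in; it is judged then, once.
The state is a dict: "clock": time; "joints": joint angles; "dq": joint speeds; "joint_torque": joint torques, N m; "tool_pos": TCP position; "eef_rot": TCP orientation; "wrist_force": force on the tool from outside, world axes, zero at the start; "torque": the same for the moment, N m; "grip_width": finger opening in mm; "finger_force": force on a finger pad.
Only numpy, scipy, OpenCV 4.12 (cv2) and the standard library are available. Lean on these libraries where they do the work, as an engineer would, in place of code of your own. Each camera call takes 0.05 s, during which the arm holds its last target. There are 200 camera calls.

TASK

With the scraper block (not the fingers), sweep all loose mosaic chips off the white board of the check-in station into the scrap tray at its edge, and put the scraper back upright, wholly on its cork mat. Then stand every paint jar upright on the grey strip in front of the scanner, each with its barcode label squarely facing the scanner, and once all are in place press the scan button and let it go. Leave the jars standing like that, and don't disturb the other things on the table.

Things in the scene. Friction and masses are not known exactly. Their poses are not given: they have to be found in the camera images.
- station: Fixed check-in station: scanner, board, tray in one row. Origin on the table under the middle of the scanner's front face; +x from that face over the board to the tray, +y along the face, z up. Scanner: black block, x -55 to 0 mm, 300 mm wide, top 90 mm above the table; glass window in the face looking to +x.
- board_edge (a point): Middle of the open far edge of the white board, at its top: the board is flat, station x 0 to 170 mm, 30 mm above the table. Beyond it lies the aluminium scrap tray, x 170 to 274 mm, floor at 4 mm, outer wall 32 mm high: chips pushed over the edge fall in. Side fences along board and tray: inner faces at station y +-155 mm, tops 38 mm above the table.
- strip_mid (a point): Middle of the grey strip on the board where jars are read, at board height: 58 mm in front of the scanner's face; the strip is 66 mm wide (station x 25 to 91 mm) and runs the board's width along station y.
- scraper: Scraper block, loose: black rubber block 40 mm thick (x) by 110 mm wide (y) by 30 mm high with a wooden grip rib on top, 24 mm (x) by 70 mm (y), from 30 to 70 mm height. 150 g. Origin at the centre of its underside; z up.
- mat: Fixed cork mat, home of the scraper: 120 (x) by 150 (y) by 3 mm. Origin at the centre of its underside on the table. At the start the scraper stands on it.
- trigger (a joint): Scan button travel: 0 released, 0.006 m fully down (sprung, 5 N fully down); it counts as pressed beyond 4 mm.
- trigger_top (a point): Centre of the top of the white round scan button (36 mm across, pressed straight down) on its round black housing (52 mm across, 12 mm high), fixed to the table.
- jar1: Paint jar, loose, may be absent: blue squat cylinder 44 mm across, 46 mm high with its white lid (lid 42 mm across, upper 12 mm), about 120 g. Origin at the centre of its underside, z up; its +x points to the middle of the paper barcode label on its side. A black ridge on the lid points the same way.
- jar1_label (a point): Middle of jar1's label: on its side, 22 mm out from its axis, 18 mm above its underside.
- jar2: Paint jar, loose, may be absent: blue squat cylinder 44 mm across, 46 mm high with its white lid (lid 42 mm across, upper 12 mm), about 120 g. Origin at the centre of its underside, z up; its +x points to the middle of the paper barcode label on its side. A black ridge on the lid points the same way.
- jar2_label (a point): Middle of jar2's label: on its side, 22 mm out from its axis, 18 mm above its underside.
- jar3: Paint jar, loose, may be absent: blue squat cylinder 44 mm across, 46 mm high with its white lid (lid 42 mm across, upper 12 mm), about 120 g. Origin at the centre of its underside, z up; its +x points to the middle of the paper barcode label on its side. A black ridge on the lid points the same way.
- jar3_label (a point): Middle of jar3's label: on its side, 22 mm out from its axis, 18 mm above its underside.
- jar4: Paint jar, loose, may be absent: blue squat cylinder 44 mm across, 46 mm high with its white lid (lid 42 mm across, upper 12 mm), about 120 g. Origin at the centre of its underside, z up; its +x points to the middle of the paper barcode label on its side. A black ridge on the lid points the same way.
- jar4_label (a point): Middle of jar4's label: on its side, 22 mm out from its axis, 18 mm above its underside.
- chip1: Loose terracotta mosaic chip, may be absent: 24 x 18 x 8 mm, 12 g, lying on the board at the start. Origin at the centre of its underside.
- chip2: Loose terracotta mosaic chip, may be absent: 24 x 18 x 8 mm, 12 g, lying on the board at the start. Origin at the centre of its underside.
- chip3: Loose terracotta mosaic chip, may be absent: 24 x 18 x 8 mm, 12 g, lying on the board at the start. Origin at the centre of its underside.
- chip4: Loose terracotta mosaic chip, may be absent: 24 x 18 x 8 mm, 12 g, lying on the board at the start. Origin at the centre of its underside.
- plate: Bystander, loose, to be left alone: white paper plate, 120 mm across, 14 mm high. Origin at the centre of its underside.
- tape: Bystander, loose, to be left alone: roll of tape lying flat, 64 mm across, 22 mm high. Origin at the centre of its underside.
- brush: Bystander, loose, to be left alone: paint brush lying along its x, 200 mm long, 10 mm thick. Origin at the centre of its underside.
- craftbox: Bystander, loose, to be left alone: patterned paper-covered box 75 x 110 x 60 mm. Origin at the centre of its underside.
- cup: Bystander, loose, to be left alone: clear water cup 70 mm across, 85 mm high. Origin at the centre of its underside.
Not all that is in view belongs to the job. What is shaped like the jar2 but orange is not meant.

How it is judged (in metres and radians):
On the way, in this order (a step that is already met when the one before it is completed fails the run):
1. The scraper block is held in the gripper down on the board (x of scraper in the frame of station between 0 and 0.17 m and y of scraper in the frame of station between -0.155 and 0.155 m and z of scraper in the frame of station below 0.04 m and contact force between the fingers and scraper above 1 N), for 0.1 s.
2. All chips lie in the scrap tray (x of chip1 in the frame of station between 0.168 and 0.28 m and y of chip1 in the frame of station between -0.16 and 0.16 m and z of each of chip1, chip2, chip3, chip4 in the frame of station below 0.027 m and x of chip2 in the frame of station between 0.168 and 0.28 m and y of chip2 in the frame of station between -0.16 and 0.16 m and x of chip3 in the frame of station between 0.168 and 0.28 m and y of chip3 in the frame of station between -0.16 and 0.16 m and x of chip4 in the frame of station between 0.168 and 0.28 m and y of chip4 in the frame of station between -0.16 and 0.16 m), for 0.2 s.
3. Every jar stands on the grey strip with its label facing the scanner (x of jar1 in the frame of station between 0.038 and 0.09 m and x of each of jar1_label, jar2_label, jar3_label, jar4_label in the frame of station below 0.056 m and y of jar1 in the frame of station between -0.138 and 0.138 m and z of jar1 in the frame of station between 0.025 and 0.036 m and angle between the x axis of each of jar1, jar2, jar3, jar4 and the x axis of station, either way round below 0.26 rad and angle between each of jar1, jar2, jar3, jar4's own z axis and vertical below 0.1 rad and linear speed of each of jar1, jar2, jar3, jar4 below 0.03 m/s and x of jar2 in the frame of station between 0.038 and 0.09 m and y of jar2 in the frame of station between -0.138 and 0.138 m and z of jar2 in the frame of station between 0.025 and 0.036 m and x of jar3 in the frame of station between 0.038 and 0.09 m and y of jar3 in the frame of station between -0.138 and 0.138 m and z of jar3 in the frame of station between 0.025 and 0.036 m and x of jar4 in the frame of station between 0.038 and 0.09 m and y of jar4 in the frame of station between -0.138 and 0.138 m and z of jar4 in the frame of station between 0.025 and 0.036 m), for 0.3 s.
4. The scan button is pressed while every jar is in place (all of step 3 and value of joint trigger above 0.004 m), for 0.05 s.
At the end, for the whole second after the job is handed in: Jars upright on the strip (axis over 38, label under 56 mm from the scanner face, within 138 mm of its middle), labels facing it within 0.26 rad; chips in the tray; scraper upright on its mat (centre within 42 x 45 mm); button released; all at rest (all of step 2 and all of step 3 and x of scraper in the frame of mat between -0.042 and 0.042 m and y of scraper in the frame of mat between -0.045 and 0.045 m and z of scraper in the frame of mat below 0.008 m and angle between scraper's own z axis and vertical below 0.1 rad and linear speed of scraper below 0.02 m/s and value of joint trigger below 0.002 m); the robot touches nothing.
It fails at once if A bystander (plate, tape roll, brush, patterned box, cup) is moved more than 40 mm (distance of any of plate, tape, brush, craftbox, cup from where it was at the start of the episode above 0.04 m).
It fails at once if The fingers touch a chip (contact force between the fingers and chip1 above 0.5 N or contact force between the fingers and chip2 above 0.5 N or contact force between the fingers and chip3 above 0.5 N or contact force between the fingers and chip4 above 0.5 N).
Of jar1, jar2, jar3, jar4 only 3 to 4 are there at a start; the rules pass over those that are not, and their reading is None.
Of chip1, chip2, chip3, chip4 only 2 to 4 are there at a start; the rules pass over those that are not, and their reading is None.
At some moment in a run one of jar1, jar2, jar3, jar4 may be knocked a few centimetres aside while the robot is not near it.
It also fails if it takes over 210 s, if anything falls off the work surface, if the arm or the gripper's body presses on something with over 40 N, if the wrist force passes 120 N, or if a joint passes its speed limit or range.

## Working session

There is one attempt and no reset: what is moved stays moved. The work goes in short steps, Python scripts to look and compute and a shell command to move; the robot and the scene stay as the last step left them, time stands still between calls to the robot, and variables do not carry over. Pictures are saved under pics/ and viewed, at most 17 in all, crops included, and the job is handed in when it is done.

```bash
ls; mkdir -p pics
python3 - <<'E'
from rig import env, eyes
import cv2
o=env.get_obs(); print(o)
for n in ["top","side"]:
    s=eyes.snapshot(n); cv2.imwrite(f"pics/{n}0.png",s["frame"][:,:,::-1]); print(n,s["K"],s["rvec"],s["tvec"])
s=eyes.snapshot("wrist");print(s["T_tool_cam"],s["K"]); cv2.imwrite("pics/w0.png",s["frame"][:,:,::-1])
E
```

```text
pics
{'clock': 0.0, 'joints': array([-1.37274754,  0.60016868, -0.00253743,  1.60014189,  0.00180694,
        0.94287714, -0.07979631]), 'dq': array([ 4.23643440e-04, -6.45125254e-04, -1.02114501e-03, -8.29101582e-05,
       -1.45455741e-03,  1.85845229e-03,  1.02518814e-03]), 'joint_torque': array([ 4.89696213e-04, -7.76443505e+01,  1.56501487e+00, -2.58016187e+01,
        1.22697503e-02,  8.99612292e-03,  8.03798457e-06]), 'tool_pos': array([196.58918947, 697.34570767, 230.38128223]), 'eef_rot': array([[-9.62510088e-01,  2.71245741e-01, -2.81496818e-04],
       [ 2.71245843e-01,  9.62508823e-01, -1.56797396e-03],
       [-1.54363087e-04, -1.58554559e-03, -9.99998731e-01]]), 'wrist_force': array([ 0.38561878, -0.64563784, -0.12733184]), 'torque': array([-0.01128604,  0.00873647,  0.04624383]), 'finger_force': 0.0, 'grip_width': 85.30056754510547}
top [[497.53648584   0.         318.51982464]
 [  0.         497.53648584 233.13458212]
 [  0.           0.           1.        ]] [ 2.07564693 -2.13813068  0.22731982] [ -46.6889081   502.09069048 1050.93956622]
side [[574.45180635   0.         318.03764744]
 [  0.         574.45180635 237.84647844]
 [  0.           0.           1.        ]] [ 0.63290112 -2.50436366  1.32763018] [ 404.84051521  215.09202282 1144.38361124]
[[ 2.69196228e-04 -9.57576543e-01 -2.88178924e-01  7.27728837e+01]
 [ 9.99999632e-01  4.92543104e-04 -7.02520474e-04 -4.38162691e-02]
 [ 8.14657669e-04 -2.88178628e-01  9.57576323e-01 -1.42578066e+02]
 [ 0.00000000e+00  0.00000000e+00  0.00000000e+00  1.00000000e+00]] [[389.87981769   0.         319.28091582]
 [  0.         389.87981769 238.76368046]
 [  0.           0.           1.        ]]
```

View pics/top0.png

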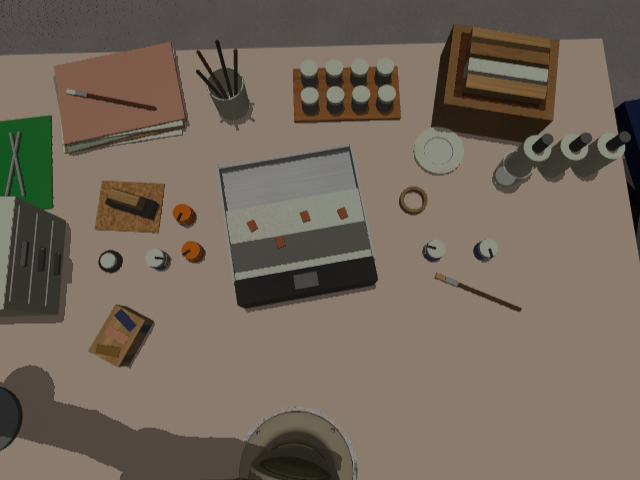

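View pics/side0.png

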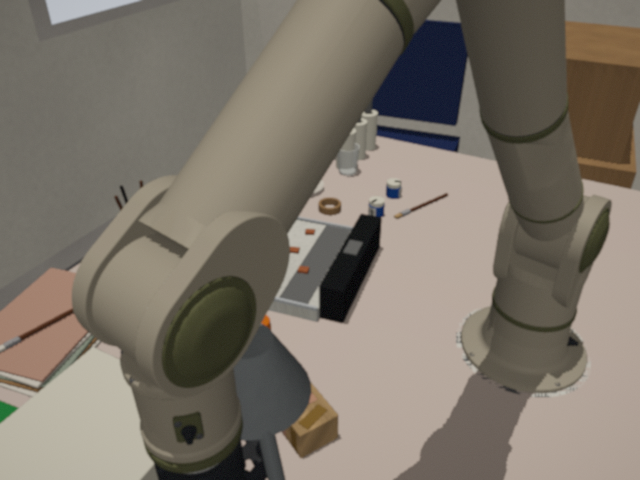

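The top view shows three white-lidded blue jar candidates at (155,259), (435,250) and (488,249). Jar-shaped orange decoys are at (183,215) and (192,251), and small jars stand in a rack near (350,85). There are chips at (252,226), (305,216), (343,213) and (281,242), the scraper on its mat at (130,205), and the button at (109,261). The side view is mostly blocked by the arm. I'll confirm with an enlarged crop and measure.

```bash
cat > h.py <<'E'
import numpy as np, cv2
from rig import env, eyes
def cam(s):
    if "rvec" in s:
        R=cv2.Rodrigues(np.array(s["rvec"],float))[0]; t=np.array(s["tvec"],float).ravel(); return s["K"],R,t
    o=s["obs"]; T=np.eye(4); T[:3,:3]=o["eef_rot"]; T[:3,3]=o["tool_pos"]
    M=np.linalg.inv(T@np.array(s["T_tool_cam"])); return s["K"],M[:3,:3],M[:3,3]
def ray(s,px,z):
    K,R,t=cam(s); px=np.atleast_2d(np.array(px,float))
    d=(np.linalg.inv(K)@np.c_[px,np.ones(len(px))].T).T@R; c=-R.T@t
    return c+d*((z-c[2])/d[:,2])[:,None]
def proj(s,P):
    K,R,t=cam(s); q=(np.atleast_2d(P)@R.T+t)@K.T; return q[:,:2]/q[:,2:]
def snap(n,name=None):
    o=env.get_obs(); s=eyes.snapshot(n); s["obs"]=o
    if name: cv2.imwrite("pics/"+name,s["frame"][:,:,::-1])
    return s
def blobs(s,lo,hi,amin=15):
    m=cv2.inRange(cv2.cvtColor(s["frame"],cv2.COLOR_RGB2HSV),lo,hi)
    n,l,st,c=cv2.connectedComponentsWithStats(m); 
    return [(np.round(c[i],1),int(st[i,4]),l==i) for i in range(1,n) if st[i,4]>=amin]
E
python3 - <<'E'
from h import *
s=snap("top")
f=s["frame"][:,:,::-1]
a=cv2.resize(f[140:340,85:385],None,fx=2.6,fy=2.6,interpolation=cv2.INTER_CUBIC)
b=cv2.resize(f[120:320,390:630],None,fx=2.5,fy=2.5,interpolation=cv2.INTER_CUBIC)
cv2.imwrite("pics/a1.png",a);cv2.imwrite("pics/b1.png",b)
for n,px,z in [("jarL",(155,259),46),("jarM",(435,250),46),("jarR",(488,249),46),("btn",(109,261),16),("base",(295,460),0),("mat",(130,207),3),("chips",(252,226),38),("cup",(507,175),0)]: print(n,ray(s,px,z).round(0))
print("chips",[(c,a) for c,a,_ in blobs(s,(0,120,90),(8,255,255),15)])
E
```

```text
jarL [[455. 302.  46.]]
jarM [[ 456. -319.   46.]]
jarR [[ 455. -437.   46.]]
btn [[458. 417.  16.]]
base [[21.  3.  0.]]
mat [[588. 381.   3.]]
chips [[525.  88.  38.]]
cup [[ 641. -516.    0.]]
chips []
```

View pics/a1.png

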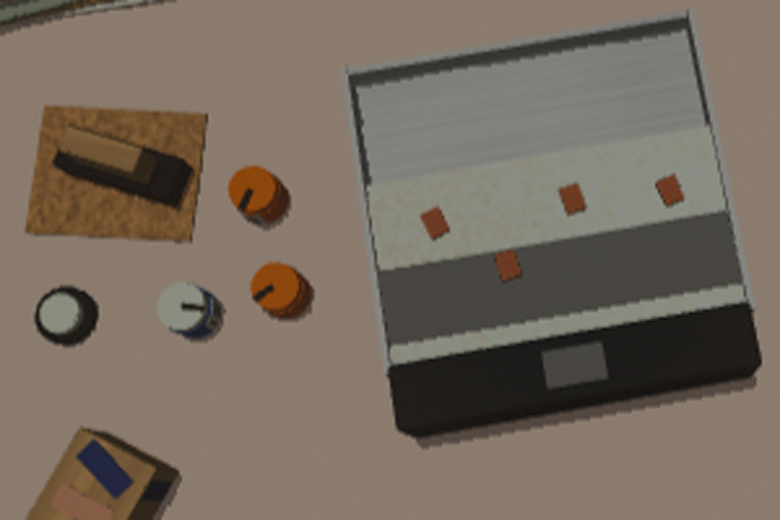

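View pics/b1.png

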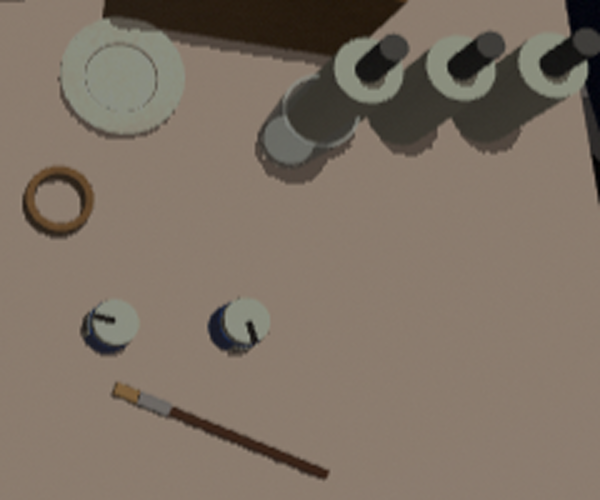

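Crops confirm the three blue jars with white lids: L (155,259), M (435,250) and R (488,249). The two orange ones are decoys, and the rack jars are small scenery. The crops also show the ridge directions clearly and four chips on the board. Next I fit the station and get the ridges and scraper.

Run:
```python
from h import *
s=snap("top")
A=lambda p:np.array(p)/2.6+[85,140]
B=lambda p:np.array(p)/2.5+[390,120]
px=[A(p) for p in [(378,269),(389,346),(728,211),(747,286),(370,183),(707,125)]]
st=np.array([(91,155),(25,155),(91,-155),(25,-155),(170,155),(170,-155)],float)
W=ray(s,px,30)[:,:2]
# rigid fit
c0,c1=st.mean(0),W.mean(0);U,S,V=np.linalg.svd((st-c0).T@(W-c1));R=(U@V).T
t=c1-R@c0; print("yaw",np.degrees(np.arctan2(R[1,0],R[0,0])),"t",t,"res",(W-(st@R.T+t)).round(1).tolist())
np.savez("st.npz",R=R,t=t)
cs=ray(s,[A(p) for p in [(434,223),(572,199),(670,191),(509,266)]],38)[:,:2]
print("chips st",((cs-t)@R).round(0).tolist())
print("rib",ray(s,[A(p) for p in [(72,127),(153,152),(140,178),(62,150)]],73).round(0).tolist())
print("mat",ray(s,[A(p) for p in [(44,106),(208,114),(191,241),(26,233)]],3).round(0).tolist())
f=s["frame"]; hsv=cv2.cvtColor(f,cv2.COLOR_RGB2HSV)
for n,(x,y) in dict(L=(155,259),M=(435,250),R=(488,249),B=(109,261)).items():
    sub=f[y-20:y+20,x-20:x+20].astype(int); m=((sub.min(2)>115)&(sub.max(2)-sub.min(2)<45)).astype(np.uint8)
    n_,l,stt,c=cv2.connectedComponentsWithStats(m); i=1+stt[1:,4].argmax()
    cn=max(cv2.findContours((l==i).astype(np.uint8),0,2)[0],key=cv2.contourArea); 
    hull=cv2.convexHull(cn); (cx,cy),r=cv2.minEnclosingCircle(hull)
    H=np.zeros(m.shape,np.uint8); cv2.fillConvexPoly(H,hull,1); 
    d=(H>0)&(sub.max(2)<90); yy,xx=np.nonzero(d)
    z=46 if n!='B' else 16
    P=ray(s,[(cx+x-20,cy+y-20)],z)[0]; out=[n,P.round(1).tolist(),round(r,1),stt[i,4],len(xx)]
    if len(xx): 
        Q=ray(s,[(xx.mean()+x-20,yy.mean()+y-20)],z)[0]; v=(Q-P)[:2]; out+=[v.round(1).tolist(),np.degrees(np.arctan2(v[1],v[0])).round(0)]
    print(*out)
```

```text
yaw 8.186682107811498 t [418.53978968 -28.71174538] res [[1.4, 0.8], [-1.1, 0.1], [-0.1, 0.7], [-2.1, -3.1], [0.8, -2.8], [1.1, 4.3]]
chips st [[123.0, 101.0], [123.0, -21.0], [116.0, -107.0], [74.0, 42.0]]
rib [[611.0, 394.0, 73.0], [587.0, 324.0, 73.0], [564.0, 334.0, 73.0], [591.0, 402.0, 73.0]]
mat [[655.0, 451.0, 3.0], [643.0, 300.0, 3.0], [524.0, 311.0, 3.0], [536.0, 460.0, 3.0]]
L [459.5, 306.3, 46.0] 9.2 220 15 [-2.2, -11.2] -101.0
M [461.1, -322.6, 46.0] 9.1 220 16 [2.1, 11.0] 79.0
R [459.4, -439.2, 46.0] 9.2 223 22 [-11.7, -1.6] -172.0
B [460.7, 420.5, 16.0] 7.2 147 0
```

```bash
python3 -m crank '[[[0,0,-7.75],[3.26,-2.78,0],0],[[0,0,-7.75],[3.26,-2.78,0],0],[[0,0,-7.75],[3.26,-2.78,0],0],[[0,0,-7.75],[3.26,-2.78,0],0],[[0,0,-7.75],[3.26,-2.78,0],0],[[0,0,-7.75],[3.26,-2.78,0],0],[[0,0,-7.75],[3.26,-2.78,0],0],[[0,0,-7.75],[3.26,-2.78,0],0],[[0,0,-7.75],[3.26,-2.78,0],0],[[0,0,-7.75],[3.26,-2.78,0],0],[[0,0,-7.75],[3.26,-2.78,0],0],[[0,0,-7.75],[3.26,-2.78,0],0]]'
cat >> h.py <<'E'
def state():
    o=env.get_obs(); R=o["eef_rot"]; print("t",round(float(o["clock"]),1),"tcp",o["tool_pos"].round(1),"phi",np.degrees(np.arctan2(R[1,1],R[0,1])).round(1),"z",R[:,2].round(3),"w",round(float(o["grip_width"]),1),"ff",round(float(o["finger_force"]),1),"F",np.round(o["wrist_force"],1),"q",np.round(o["joints"],2))
    return o
E
python3 -c "
from h import *
state(); s=snap('wrist','w1.png')"
```

```text
clock: 1.45
tool_pos: [589.0, 363.1, 231.4]
eef_rot: [[0.326, 0.945, 0.0], [0.945, -0.326, 0.0], [0.0, -0.0, -1.0]]
wrist_force: [0.6, 0.6, 0.2]
grip_width: 85.4
finger_force: 0.0
t 1.4 tcp [589.  363.1 231.4] phi -19.0 z [ 0.  0. -1.] w 85.4 ff 0.0 F [0.6 0.6 0.2] q [-0.91  0.59  0.45  1.7  -0.31  0.92 -0.67]
```

View pics/w1.png

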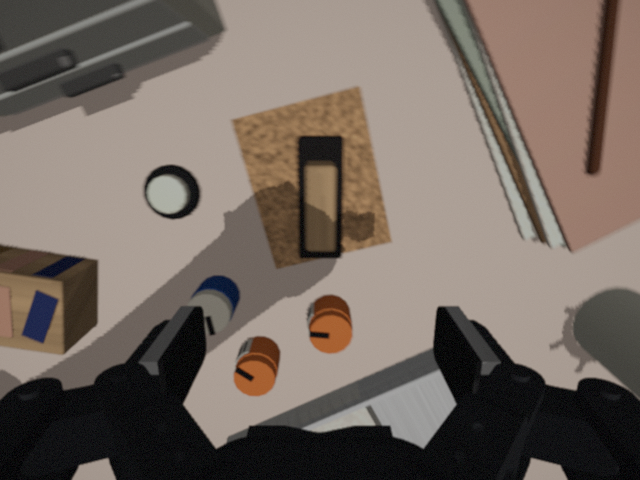

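The wrist view shows the scraper square to the fingers, with its rib top at about (304–338, 162–251) and the mat's corners at (234,121), (359,88), (391,242) and (277,268). The button is at (167,193).

```bash
python3 -c "
from h import *
s=snap('wrist')
P=ray(s,[(305,162),(337,162),(337,250),(305,250)],73);print(P.round(1).tolist(),P.mean(0))
P=ray(s,[(300,137),(342,137),(341,257),(301,257)],33);print(P.round(1).tolist(),P.mean(0))
P=ray(s,[(234,121),(359,88),(391,242),(277,268)],3);print('mat',P.round(1).tolist(),P.mean(0))
print('btn',ray(s,[(167,194)],16))
"
```

```text
[[601.1, 399.7, 73.0], [624.0, 391.3, 73.0], [600.7, 324.5, 73.0], [576.2, 333.4, 73.0]] [600.5072986  362.22560809  73.        ]
[[601.8, 417.3, 33.0], [635.3, 405.1, 33.0], [599.4, 303.4, 33.0], [564.5, 316.1, 33.0]] [600.24049587 360.45816788  33.        ]
mat [[548.7, 450.3, 3.0], [664.6, 438.2, 3.0], [649.6, 290.6, 3.0], [532.4, 303.7, 3.0]] [598.82178666 370.68365571   3.        ]
btn [[466.93948226 411.0844981   16.        ]]
```

```bash
python3 -m crank '[[[0,0,0],[0.5,-0.05,-4],0],[[0,0,0],[0.3,0,-4],0],[[0,0,0],[0,0,-1],0],[[0,0,0],[0,0,0],0]]' >/dev/null
python3 -c "
from h import *
state(); s=snap('wrist'); cv2.imwrite('pics/w2.png',s['frame'][:,:,::-1]); t=snap('side','s2.png')
"
```

```text
t 1.9 tcp [594.8 363.5 139.8] phi -18.7 z [-0.003 -0.002 -1.   ] w 85.6 ff 0.0 F [ 0.4 -0.2 -0.4] q [-0.87  0.7   0.39  1.76 -0.36  0.76 -0.62]
```

View pics/w2.png

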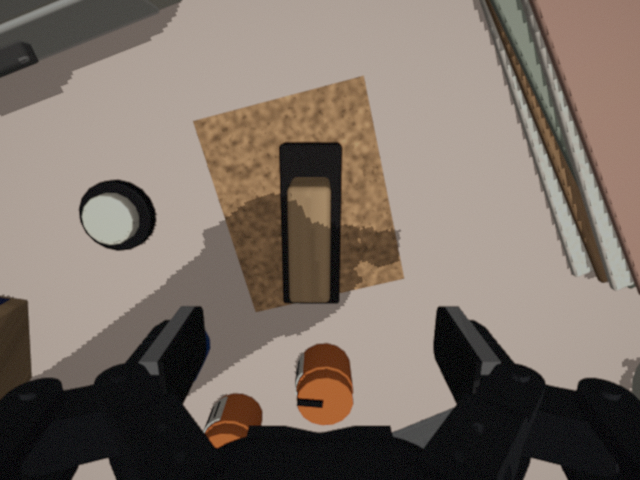

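The closer wrist view puts the rib top at (288–331, 178–302), the block top at (280–341, 143–303) and the button at (110,220).

```bash
python3 -c "
from h import *
s=snap('wrist')
P=ray(s,[(288,179),(331,179),(330,301),(288,301)],73);print(P.round(1).tolist(),P.mean(0))
P=ray(s,[(195,121),(363,76),(403,277),(257,311)],3);print('mat',P.round(1).tolist(),P.mean(0))
print('btn',ray(s,[(110,220)],16))
print('axis px',proj(s,s['obs']['tool_pos']+s['obs']['eef_rot'][:,2]*-0), proj(s,[[594.8,363.5,73]]))
print(blobs(snap('top'),(0,0,150),(179,40,255),100)[0][0])
"
```

```text
[[595.0, 410.4, 73.0], [617.2, 402.9, 73.0], [593.9, 334.0, 73.0], [570.1, 342.0, 73.0]] [594.0278254  372.34439132  73.        ]
mat [[539.2, 461.2, 3.0], [657.9, 451.6, 3.0], [645.3, 302.4, 3.0], [526.8, 311.5, 3.0]] [592.291409   381.68439049   3.        ]
btn [[458.16224945 417.47922446  16.        ]]
axis px [[317.31088871 310.84028654]] [[315.52825496 256.33452973]]Traceback (most recent call last):
  File "<string>", line 8, in <module>
    print(blobs(snap('top'),(0,0,150),(179,40,255),100)[0][0])
          ~~~~~~~~~~~~~~~~~~~~~~~~~~~~~~~~~~~~~~~~~~~~~^^^
IndexError: list index out of range
```

Run:
```python
from h import *
state()
s=snap('wrist'); m=cv2.inRange(s['frame'],(0,0,0),(45,45,45)); m[320:]=0
n,l,st,c=cv2.connectedComponentsWithStats(m)
for i in range(1,n):
    if st[i,4]>300: print(st[i],c[i].round(0))
hsv=cv2.cvtColor(s['frame'],cv2.COLOR_RGB2HSV)
w=cv2.inRange(hsv,(0,0,110),(179,50,255)); sub=w[180:260,70:160]
n,l,st,c=cv2.connectedComponentsWithStats(sub)
for i in range(1,n):
    if st[i,4]>300: print('w',st[i],c[i]+[70,180],ray(s,[c[i]+[70,180]],16))
```

```text
t 2.1 tcp [596.8 364.3 143.4] phi -18.7 z [ 0.002  0.002 -1.   ] w 85.5 ff 0.0 F [-0.2 -0.1  0.7] q [-0.87  0.69  0.39  1.75 -0.36  0.76 -0.62]
[  0  48  39  34 351] [22. 66.]
[ 277  146   61  158 3918] [309. 201.]
[  80  183   74   68 1567] [127. 211.]
w [   0    0   90   80 4998] [109.77210884 222.62344938] [[457.18643189 416.07327759  16.        ]]
```

```bash
python3 -m crank '[[[0,0,0],[-0.3,0.8,-3],0],[[0,0,0],[0,0,-3],0],[[0,0,0],[0,0,-2],0],[[0,0,0],[0,0,-1.4],0],[[0,0,0],[0,0,-0.7],0],[[0,0,0],[0,0,0],0],[[0,0,0],[0,0,0],1],[[0,0,0],[0,0,0],1],[[0,0,0],[0,0,0],1],[[0,0,0],[0,0,0],1],[[0,0,0],[0,0,0],1],[[0,0,0],[0,0,0],1]]' 
python3 -c "
from h import *
state()"
```

```text
clock: 3.4
tool_pos: [593.0, 371.9, 40.7]
eef_rot: [[0.321, 0.947, 0.0], [0.947, -0.321, 0.0], [0.0, 0.0, -1.0]]
wrist_force: [-0.9, -0.9, 4.6]
grip_width: 23.4
finger_force: 62.3
t 3.4 tcp [593.  371.9  40.7] phi -18.7 z [ 0.  0. -1.] w 23.4 ff 62.3 F [-0.9 -0.9  4.6] q [-0.84  0.82  0.32  1.8  -0.42  0.6  -0.58]
```

```bash
python3 -m crank '[[[0,0,0],[0,0,3.5],1],[[0,0,0],[0,0,4],1],[[0,0,0],[0,0,4],1],[[0,0,3],[-1.62,-4.29,0],1],[[0,0,3],[-1.62,-4.29,0],1],[[0,0,3],[-1.62,-4.29,0],1],[[0,0,3],[-1.62,-4.29,0],1],[[0,0,3],[-1.62,-4.29,0],1],[[0,0,3],[-1.62,-4.29,0],1],[[0,0,3],[-1.62,-4.29,0],1],[[0,0,3],[-1.62,-4.29,0],1],[[0,0,3],[-1.62,-4.29,0],1]]' >/dev/null; python3 -m crank '[[[0,0,0],[0,0,0],1],[[0,0,0],[0,0,0],1],[[0,0,0],[0,0,0],1]]' > /dev/null
python3 -c "
from h import *
state();s=snap('wrist','w3.png');d=np.load('st.npz')
for y in (10,96,-96):
  for x in (30,165): print(x,y,(d['R']@[x,y]+d['t']).round(1))"
```

```text
t 4.9 tcp [447.8 -13.6 155.3] phi 8.3 z [ 0.001  0.    -1.   ] w 23.1 ff 61.5 F [ 0.3  0.6 -1.7] q [-0.25  0.41  0.21  2.3  -0.19  0.45  0.26]
30 10 [446.8 -14.5]
165 10 [580.4   4.7]
30 96 [434.6  70.6]
165 96 [568.2  89.8]
30 -96 [ 461.9 -119.5]
165 -96 [ 595.5 -100.2]
```

View pics/w3.png

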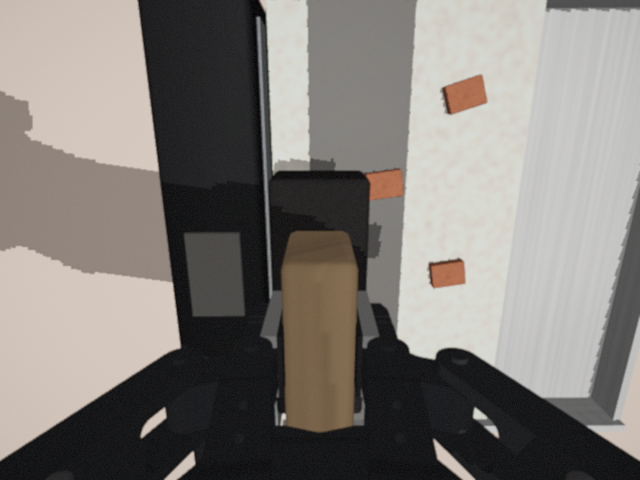

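The scraper is held square over the strip just in front of the scanner, and three of the chips are visible, at (385,185), (466,94) and (447,274). I'll use this view to refine the station pose.

```bash
python3 -c "
from h import *
s=snap('wrist');d=np.load('st.npz');state()
for n,p,z in [('x91',[(415,20),(406,170),(398,320)],30),('x25',[(307,10),(308,100)],30),('x170',[(545,10),(522,180),(498,360)],30),('chips',[(466,93),(385,185),(447,273)],38),('scanner far top left corner/left end',[(254,0)],90)]:
  P=ray(s,p,z)[:,:2]; print(n,((P-d['t'])@d['R']).round(1).tolist())
"
```

```text
t 5.0 tcp [447.7 -13.1 155.2] phi 8.4 z [ 0.  0. -1.] w 23.1 ff 61.5 F [ 0.1 -0.4 -0.4] q [-0.25  0.41  0.21  2.3  -0.19  0.45  0.26]
x91 [[90.0, 143.8], [90.6, 52.6], [92.2, -61.3]]
x25 [[23.8, 149.1], [24.1, 97.3]]
x170 [[168.8, 149.5], [170.6, 46.0], [173.5, -96.4]]
chips [[123.2, 101.4], [75.5, 43.5], [123.1, -19.4]]
scanner far top left corner/left end [[0.7, 138.7]]
```

```bash
python3 -m crank '[[[0,0,0],[0,0,-3],1],[[0,0,0],[0,0,-3],1],[[0,0,0],[0,0,-1.5],1],[[0,0,0],[0,0,-0.8],1],[[0,0,0],[0,0,-0.2],1],[[0,0,0],[0,0,0],1],[[0,0,0],[0,0,0],1]]' >/dev/null
python3 -c "
from h import *
state()"
```

```text
t 5.7 tcp [447.6 -14.2  70.9] phi 8.3 z [ 0.001 -0.    -1.   ] w 23.0 ff 61.6 F [-0.5  0.2 -1.5] q [-0.17  0.57  0.1   2.36 -0.26  0.22  0.31]
```

```bash
python3 -m crank '[[[0,0,0],[0,0,-0.15],1],[[0,0,0],[0,0,-0.1],1],[[0,0,0],[0,0,0],1]]' 
python3 -m crank '[[[0,0,0],[0.9,0.13,0],1],[[0,0,0],[1.9,0.27,0],1],[[0,0,0],[1.9,0.27,0],1],[[0,0,0],[1.9,0.27,0],1],[[0,0,0],[1.9,0.27,0],1],[[0,0,0],[1.9,0.27,0],1],[[0,0,0],[1.9,0.27,0],1],[[0,0,0],[0.9,0.13,0],1],[[0,0,0],[0,0,0],1]]' 
python3 -c "
from h import *
s=snap('top')
cv2.imwrite('pics/t1.png',cv2.resize(s['frame'][140:310,200:400,::-1],None,fx=3,fy=3))"
```

```text
clock: 6.0
tool_pos: [447.3, -14.4, 68.0]
eef_rot: [[-0.144, 0.99, 0.0], [0.99, 0.144, 0.0], [-0.0, 0.0, -1.0]]
wrist_force: [-0.7, 0.0, -1.4]
grip_width: 23.4
finger_force: 61.6
clock: 6.9
tool_pos: [580.4, 4.7, 67.6]
eef_rot: [[-0.144, 0.99, 0.001], [0.99, 0.144, -0.0], [-0.0, 0.001, -1.0]]
wrist_force: [-1.0, -0.5, -1.8]
grip_width: 22.9
finger_force: 61.5
```

View pics/t1.png

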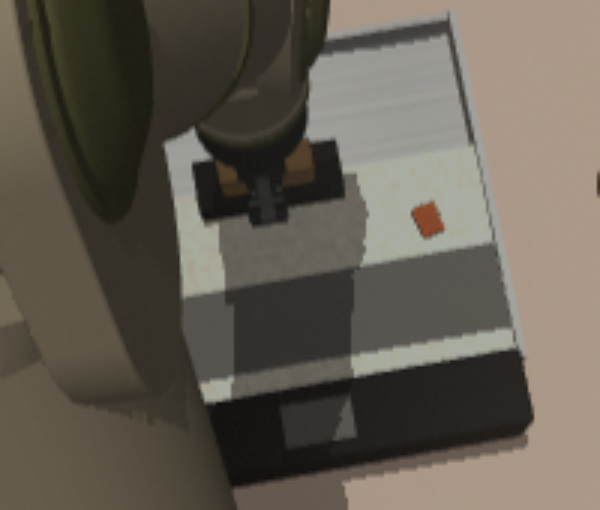

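The scraper is at the board edge with its lane clear, and the right-hand chip at crop (428,219) remains. The left chip is hidden under the arm. Next is the left lane.

```bash
python3 -m crank '[[[0,0,0],[0,0,3],1],[[0,0,0],[-2.2,1.4,1],1],[[0,0,0],[-4.2,2.73,0],1],[[0,0,0],[-4.2,2.73,0],1],[[0,0,0],[0,0,0],1],[[0,0,0],[0,0,-2],1],[[0,0,0],[0,0,-1.5],1],[[0,0,0],[0,0,-0.5],1],[[0,0,0],[0,0,0],1]]' 
python3 -m crank '[[[0,0,0],[0.9,0.13,0],1],[[0,0,0],[1.9,0.27,0],1],[[0,0,0],[1.9,0.27,0],1],[[0,0,0],[1.9,0.27,0],1],[[0,0,0],[1.9,0.27,0],1],[[0,0,0],[0.9,0.13,0],1],[[0,0,0],[0,0,0],1]]'
```

```text
clock: 7.85
tool_pos: [472.5, 72.3, 67.8]
eef_rot: [[-0.143, 0.99, -0.001], [0.99, 0.143, -0.0], [0.0, -0.001, -1.0]]
wrist_force: [0.4, -0.2, -1.1]
grip_width: 23.3
finger_force: 62.3
clock: 8.55
tool_pos: [568.5, 86.3, 67.9]
eef_rot: [[-0.143, 0.99, 0.001], [0.99, 0.143, -0.0], [-0.0, 0.001, -1.0]]
wrist_force: [-0.2, -1.0, -1.7]
grip_width: 23.2
finger_force: 62.2
```

```bash
python3 -m crank '[[[0,0,0],[0,0,3],1],[[0,0,0],[-1.34,-3.98,1],1],[[0,0,0],[-1.34,-3.98,0],1],[[0,0,0],[-1.34,-3.98,0],1],[[0,0,0],[-1.34,-3.98,0],1],[[0,0,0],[-1.34,-3.98,0],1],[[0,0,0],[0,0,0],1],[[0,0,0],[0,0,-2],1],[[0,0,0],[0,0,-1.5],1],[[0,0,0],[0,0,-0.5],1],[[0,0,0],[0,0,0],1]]' 
python3 -m crank '[[[0,0,0],[0.9,0.13,0],1],[[0,0,0],[1.9,0.27,0],1],[[0,0,0],[1.9,0.27,0],1],[[0,0,0],[1.9,0.27,0],1],[[0,0,0],[1.9,0.27,0],1],[[0,0,0],[0.9,0.13,0],1],[[0,0,0],[0,0,0],1]]'
```

```text
clock: 9.65
tool_pos: [499.1, -112.3, 67.8]
eef_rot: [[-0.144, 0.99, -0.002], [0.99, 0.144, 0.0], [0.001, -0.002, -1.0]]
wrist_force: [0.4, -0.2, -0.4]
grip_width: 23.3
finger_force: 62.5
clock: 10.35
tool_pos: [595.6, -98.5, 67.9]
eef_rot: [[-0.145, 0.989, 0.001], [0.989, 0.145, -0.0], [-0.0, 0.001, -1.0]]
wrist_force: [0.9, 0.1, -1.2]
grip_width: 23.2
finger_force: 62.4
```

```bash
python3 -m crank '[[[0,0,0],[0,0,4],1],[[0,0,0],[0,0,4],1],[[0,0,-1.33],[0,4.8,0],1],[[0,0,-1.33],[0,4.8,0],1],[[0,0,-1.33],[0,4.8,0],1],[[0,0,-1.33],[0,4.8,0],1],[[0,0,-1.33],[0,4.8,0],1],[[0,0,-1.33],[-0.1,4.8,0],1],[[0,0,-1.33],[-0.1,4.8,0],1],[[0,0,-1.33],[-0.1,4.8,0],1],[[0,0,-1.33],[-0.1,4.8,0],1],[[0,0,-1.33],[0,4.8,0],1]]' >/dev/null
python3 -m crank '[[[0,0,0],[0,0,0],1],[[0,0,0],[0,0,0],1]]'
python3 -c "
from h import *
s=snap('top')
cv2.imwrite('pics/t2.png',cv2.resize(s['frame'][120:320,80:400,::-1],None,fx=2.5,fy=2.5))"
```

```text
clock: 11.75
tool_pos: [588.8, 381.4, 147.1]
eef_rot: [[0.085, 0.996, -0.001], [0.996, -0.085, -0.001], [-0.001, -0.001, -1.0]]
wrist_force: [0.7, -1.1, -1.2]
grip_width: 23.1
finger_force: 62.4
```

View pics/t2.png

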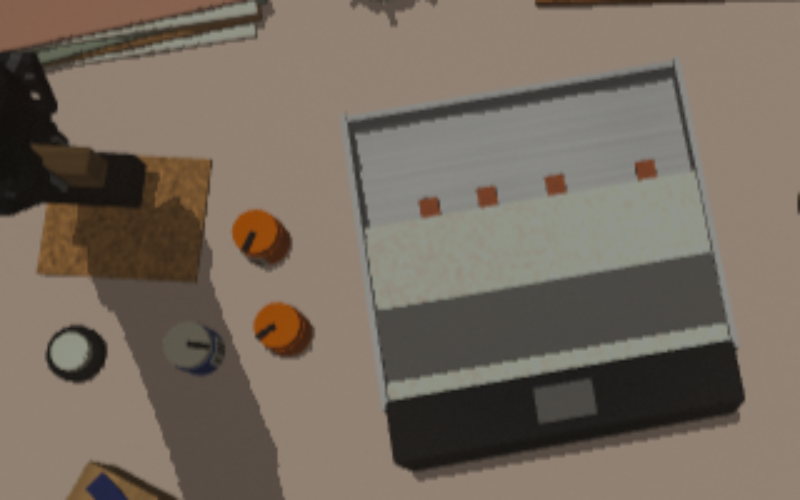

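All four chips are in the tray along the board edge, at crop (429,207), (487,196), (555,184) and (646,169), and the board is clear. Next I place the scraper on the mat.

```bash
python3 -m crank '[[[0,0,0],[0.2,0,-4],1],[[0,0,0],[0,0,-3.5],1],[[0,0,0],[0,0,-2],1],[[0,0,0],[0,0,-0.7],1],[[0,0,0],[0,0,-0.3],1],[[0,0,0],[0,0,0],1],[[0,0,0],[0,0,0],1]]'
```

```text
clock: 12.5
tool_pos: [593.1, 380.6, 44.2]
eef_rot: [[0.088, 0.996, 0.002], [0.996, -0.088, 0.001], [0.001, 0.001, -1.0]]
wrist_force: [0.4, 1.8, -0.9]
grip_width: 23.1
finger_force: 62.5
```

```bash
python3 -m crank '[[[0,0,0],[0,0,-0.2],1],[[0,0,0],[0,0,-0.1],1],[[0,0,0],[0,0,0],1],[[0,0,0],[0,0,0],0],[[0,0,0],[0,0,0],0],[[0,0,0],[0,0,0],0],[[0,0,0],[0,0,0],0],[[0,0,0],[0,0,0],0],[[0,0,0],[0,0,2],0],[[0,0,0],[0,0,4],0],[[0,0,0],[0,0,4],0],[[0,0,0],[0,0,2],0]]'
python3 -m crank '[[[0,0,-1.5],[-3.35,-1.87,0],0],[[0,0,-1.5],[-3.35,-1.87,0],0],[[0,0,-1.5],[-3.35,-1.87,0],0],[[0,0,-1.5],[-3.35,-1.87,0],0],[[0,0,0],[0,0,0],0],[[0,0,0],[0,0,0],0],[[0,0,0],[0,0,0],0]]'
python3 -c "
from h import *
state();s=snap('wrist','w4.png'); np.save('w4.npy',s,allow_pickle=True)"
```

```text
clock: 13.7
tool_pos: [593.5, 381.0, 163.3]
eef_rot: [[0.088, 0.996, 0.003], [0.996, -0.088, 0.002], [0.002, 0.003, -1.0]]
wrist_force: [0.6, -0.3, -0.2]
grip_width: 85.3
finger_force: 0.0
clock: 14.4
tool_pos: [459.4, 306.7, 160.1]
eef_rot: [[0.191, 0.982, 0.001], [0.982, -0.191, 0.001], [0.001, 0.001, -1.0]]
wrist_force: [0.7, -0.2, -0.1]
grip_width: 85.4
finger_force: 0.0
t 14.4 tcp [459.4 306.7 160.1] phi -11.0 z [ 0.001  0.001 -1.   ] w 85.4 ff 0.0 F [ 0.7 -0.2 -0.1] q [-0.95  0.51  0.37  2.08 -0.32  0.6  -0.54]
```

View pics/w4.png

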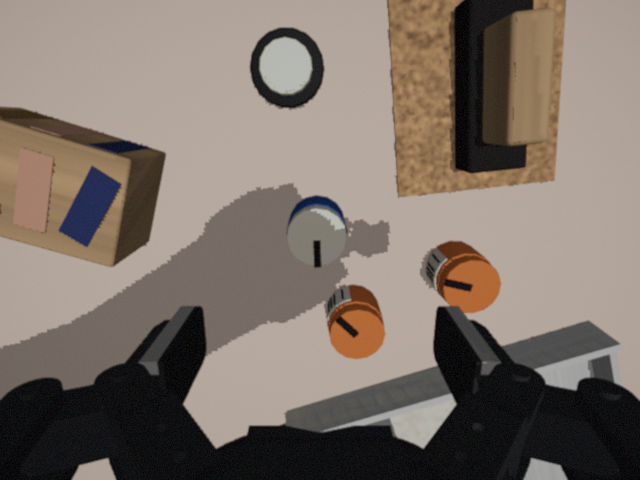

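The scraper stands upright on the mat. Jar L's lid is at about (317,236) with its ridge at (317,254), an orange decoy is next to it at (356,325), and the button is at (286,66).

```bash
python3 -c "
from h import *
s=np.load('w4.npy',allow_pickle=True).item()
P=ray(s,[(317,236),(318,268),(318,241),(287,66),(356,330)],46)
P[3]=ray(s,[(287,66)],16)[0]
print(P.round(1)); v=P[1]-P[2]; print(np.degrees(np.arctan2(v[1],v[0])))
"
```

```text
[[458.2 304.8  46. ]
 [454.4 281.6  46. ]
 [458.2 301.2  46. ]
 [459.5 417.9  16. ]
 [472.6 228.2  46. ]]
-101.05929322404319
```

```bash
python3 -m crank '[[[0,0,0],[-0.1,-0.2,-4],0],[[0,0,0],[0,0,-4],0],[[0,0,0],[0,0,-3],0],[[0,0,0],[0,0,-2],0],[[0,0,0],[0,0,-1],0],[[0,0,0],[0,0,-0.5],0],[[0,0,0],[0,0,0],0],[[0,0,0],[0,0,0],1],[[0,0,0],[0,0,0],1],[[0,0,0],[0,0,0],1],[[0,0,0],[0,0,0],1],[[0,0,0],[0,0,0],1]]'
python3 -c "
from h import *
d=np.load('st.npz')
for y in (90,0,-90): print(y,(d['R']@[60,y]+d['t']).round(1))"
```

```text
clock: 15.65
tool_pos: [457.6, 304.3, 15.9]
eef_rot: [[0.191, 0.982, 0.001], [0.982, -0.191, 0.001], [0.001, 0.001, -1.0]]
wrist_force: [-1.3, -0.2, 8.7]
grip_width: 41.8
finger_force: 59.6
90 [465.1  68.9]
0 [477.9 -20.2]
-90 [ 490.7 -109.3]
```

```bash
python3 -m crank '[[[0,0,0],[0,0,3],1],[[0,0,0],[0,0,4],1],[[0,0,0],[0,0,3],1],[[0,0,-7.89],[0.08,-2.61,0],1],[[0,0,-7.89],[0.08,-2.61,0],1],[[0,0,-7.89],[0.08,-2.61,0],1],[[0,0,-7.89],[0.08,-2.61,0],1],[[0,0,-7.89],[0.08,-2.61,0],1],[[0,0,-7.89],[0.08,-2.61,0],1],[[0,0,-7.89],[0.08,-2.61,0],1],[[0,0,-7.89],[0.08,-2.61,0],1],[[0,0,-7.89],[0.08,-2.61,0],1]]'
python3 -m crank '[[[0,0,0],[0,0,-3],1],[[0,0,0],[0,0,-2],1],[[0,0,0],[0,0,-1],1],[[0,0,0],[0,0,-0.5],1],[[0,0,0],[0,0,0],1]]'
```

```text
clock: 16.85
tool_pos: [464.4, 68.2, 115.2]
eef_rot: [[0.991, 0.133, 0.001], [0.133, -0.991, 0.001], [0.001, -0.001, -1.0]]
wrist_force: [0.0, 0.8, -1.2]
grip_width: 41.9
finger_force: 61.6
clock: 17.35
tool_pos: [464.4, 68.9, 49.7]
eef_rot: [[0.99, 0.138, -0.0], [0.138, -0.99, 0.0], [-0.0, -0.0, -1.0]]
wrist_force: [-0.6, 0.1, -1.4]
grip_width: 41.8
finger_force: 61.7
```

```bash
python3 -m crank '[[[0,0,0],[0,0,-0.25],1],[[0,0,0],[0,0,-0.1],1],[[0,0,0],[0,0,0],1],[[0,0,0],[0,0,0],0],[[0,0,0],[0,0,0],0],[[0,0,0],[0,0,0],0],[[0,0,0],[0,0,0],0],[[0,0,0],[0,0,1],0],[[0,0,0],[0,0,2.5],0],[[0,0,0],[0,0,4],0],[[0,0,0],[0,0,4],0],[[0,0,0],[0,0,0],0]]'
python3 -m crank '[[[0,0,6.9],[0,-4.35,0],0],[[0,0,6.9],[0,-4.35,0],0],[[0,0,6.9],[0,-4.35,0],0],[[0,0,6.9],[0,-4.35,0],0],[[0,0,6.9],[0,-4.35,0],0],[[0,0,6.9],[0,-4.35,0],0],[[0,0,6.9],[0,-4.35,0],0],[[0,0,6.9],[0,-4.35,0],0],[[0,0,6.9],[-0.3,-4.35,0],0],[[0,0,0],[0,0,0],0],[[0,0,0],[0,0,0],0],[[0,0,0],[0,0,0],0]]' >/dev/null
python3 -c "
from h import *
state();s=snap('wrist','w5.png'); np.save('w5.npy',s,allow_pickle=True)"
```

```text
clock: 18.55
tool_pos: [466.2, 69.1, 164.8]
eef_rot: [[0.99, 0.138, 0.005], [0.138, -0.99, 0.001], [0.005, -0.001, -1.0]]
wrist_force: [-0.8, 0.2, -0.9]
grip_width: 85.0
finger_force: 0.0
t 19.8 tcp [ 461.3 -321.2  160.7] phi -20.0 z [-0.001  0.001 -1.   ] w 85.5 ff 0.0 F [ 0.7 -1.2 -0.5] q [ 0.28  0.52  0.32  2.06 -0.28  0.61  0.45]
```

View pics/w5.png

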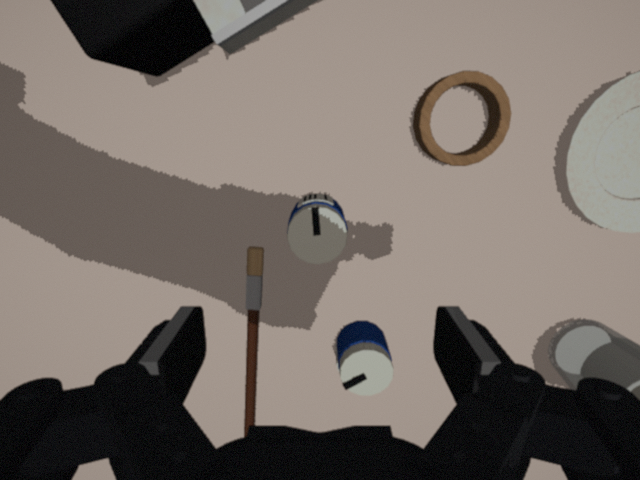

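Jar M's lid is at (317,234) with its ridge running from (315,208) to (316,235). Jar R's lid is at (364,370) with its ridge at (354,381). The brush lies at (250,250–430).

```bash
python3 -c "
from h import *
s=np.load('w5.npy',allow_pickle=True).item()
P=ray(s,[(317,235),(315,209),(316,235),(364,370),(343,386),(366,376)],46);print(P.round(1))
for a,b in((1,2),(4,5)):
  v=P[a]-P[b]; print(np.degrees(np.arctan2(v[1],v[0])))
print('brush',ray(s,[(255,247),(251,420)],10).round(0))
"
```

```text
[[ 459.9 -322.2   46. ]
 [ 464.9 -304.6   46. ]
 [ 459.2 -322.    46. ]
 [ 456.8 -435.9   46. ]
 [ 436.9 -444.1   46. ]
 [ 456.6 -441.5   46. ]]
72.03054805879601
-172.50800831522713
brush [[ 406. -325.   10.]
 [ 339. -477.   10.]]
```

```bash
python3 -m crank '[[[0,0,0],[-0.15,-0.1,-4],0],[[0,0,0],[0,0,-4],0],[[0,0,0],[0,0,-3],0],[[0,0,0],[0,0,-2],0],[[0,0,0],[0,0,-1],0],[[0,0,0],[0,0,-0.4],0],[[0,0,0],[0,0,0],0],[[0,0,0],[0,0,0],1],[[0,0,0],[0,0,0],1],[[0,0,0],[0,0,0],1],[[0,0,0],[0,0,0],1],[[0,0,0],[0,0,0],1]]'
python3 -m crank '[[[0,0,0],[0,0,3],1],[[0,0,0],[0,0,4],1],[[0,0,0],[0,0,4],1],[[0,0,8.07],[0.13,2.16,0],1],[[0,0,8.07],[0.13,2.16,0],1],[[0,0,8.07],[0.13,2.16,0],1],[[0,0,8.07],[0.13,2.16,0],1],[[0,0,8.07],[0.13,2.16,0],1],[[0,0,8.07],[0.13,2.16,0],1],[[0,0,8.07],[0.13,2.16,0],1]]'
python3 -m crank '[[[0,0,8.07],[0.13,2.16,0],1],[[0,0,8.07],[0.13,2.16,0],1],[[0,0,8.07],[0.13,2.16,0],1],[[0,0,8.07],[0.13,2.16,0],1],[[0,0,8.07],[0.13,2.16,0],1],[[0,0,8.07],[0.13,2.16,0],1],[[0,0,8.07],[0.13,2.16,0],1],[[0,0,0],[0,0,0],1],[[0,0,0],[0,0,0],1]]'
```

```text
clock: 21.0
tool_pos: [460.3, -323.7, 18.5]
eef_rot: [[0.341, 0.94, 0.001], [0.94, -0.341, -0.0], [0.0, 0.001, -1.0]]
wrist_force: [-1.6, 1.1, 10.1]
grip_width: 41.8
finger_force: 59.3
clock: 22.0
tool_pos: [469.0, -171.5, 127.7]
eef_rot: [[-0.6, 0.8, 0.001], [0.8, 0.6, -0.0], [-0.001, 0.0, -1.0]]
wrist_force: [0.2, -0.6, -1.6]
grip_width: 41.6
finger_force: 61.4
clock: 22.9
tool_pos: [478.1, -21.2, 127.5]
eef_rot: [[-0.999, -0.052, 0.0], [-0.052, 0.999, -0.0], [-0.0, -0.0, -1.0]]
wrist_force: [-0.5, -0.4, -1.4]
grip_width: 41.5
finger_force: 61.4
```

```bash
python3 -m crank '[[[0,0,0],[0,0,-3],1],[[0,0,0],[0,0,-2.5],1],[[0,0,0],[0,0,-1.4],1],[[0,0,0],[0,0,-0.6],1],[[0,0,0],[0,0,-0.35],1],[[0,0,0],[0,0,0],1],[[0,0,0],[0,0,0],1]]'
```

```text
clock: 23.6
tool_pos: [478.6, -21.4, 49.4]
eef_rot: [[-0.999, -0.052, 0.001], [-0.052, 0.999, -0.0], [-0.001, -0.0, -1.0]]
wrist_force: [-0.7, -0.4, -0.9]
grip_width: 42.0
finger_force: 61.5
```

```bash
python3 -m crank '[[[0,0,0],[0,0,-0.1],1],[[0,0,0],[0,0,0],1],[[0,0,0],[0,0,0],0],[[0,0,0],[0,0,0],0],[[0,0,0],[0,0,0],0],[[0,0,0],[0,0,0],0],[[0,0,0],[0,0,1],0],[[0,0,0],[0,0,2.5],0],[[0,0,0],[0,0,4],0],[[0,0,0],[0,0,4],0],[[0,0,0],[0,0,0],0]]'
python3 -m crank '[[[0,0,-1],[-0.2,-4.17,0],0],[[0,0,-1],[-0.2,-4.17,0],0],[[0,0,-1],[-0.2,-4.17,0],0],[[0,0,-1],[-0.2,-4.17,0],0],[[0,0,-1],[-0.2,-4.17,0],0],[[0,0,-1],[-0.2,-4.17,0],0],[[0,0,-1],[-0.2,-4.17,0],0],[[0,0,-1],[-0.2,-4.17,0],0],[[0,0,0],[-0.3,-4.17,0],0],[[0,0,0],[-0.3,-4.17,0],0],[[0,0,0],[0,0,0],0],[[0,0,0],[0,0,0],0]]' >/dev/null
python3 -c "
from h import *
state();s=snap('wrist','w6.png'); np.save('w6.npy',s,allow_pickle=True); t=snap('top'); np.save('t6.npy',t,allow_pickle=True)
cv2.imwrite('pics/t6.png',np.hstack([cv2.resize(t['frame'][190:310,80:240,::-1],None,fx=2.4,fy=2.4),cv2.resize(t['frame'][190:310,220:380,::-1],None,fx=2.4,fy=2.4)]))
b=cv2.imread('pics/t6.png'); w=cv2.resize(s['frame'][:,:,::-1],(384,288)); w=np.hstack([w,np.zeros_like(w)]); cv2.imwrite('pics/t6.png',np.vstack([b,w]))"
```

```text
clock: 24.7
tool_pos: [480.2, -21.1, 167.6]
eef_rot: [[-0.999, -0.052, 0.007], [-0.052, 0.999, -0.0], [-0.007, -0.0, -1.0]]
wrist_force: [0.6, 0.1, -0.8]
grip_width: 85.3
finger_force: 0.0
t 25.9 tcp [ 455.2 -438.7  162.3] phi 84.9 z [-0.001  0.001 -1.   ] w 85.4 ff 0.0 F [0.6 0.3 0.4] q [ 0.83  0.58 -0.23  1.87  0.19  0.72  1.98]
```

View pics/t6.png

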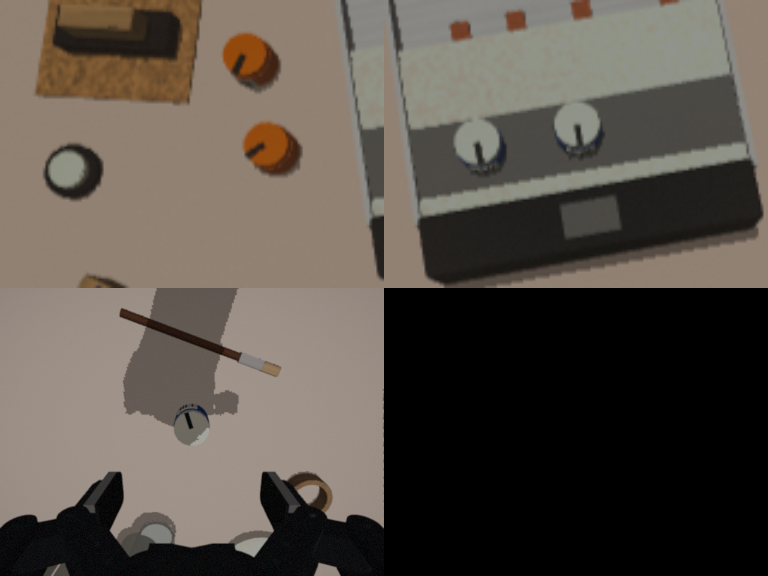

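Jars L and M stand on the strip with their ridges toward the scanner, at crop (478,145) and (577,128). The wrist view shows jar R's lid at about (320,236) with its ridge pointing up and slightly left.

Run:
```python
from h import *
s=np.load('w6.npy',allow_pickle=True).item(); d=np.load('st.npz')
def jar(s,guess,h,z,r,dark=75,bright=85):
    x0,y0=guess; sub=s['frame'][y0-h:y0+h,x0-h:x0+h].astype(int)
    m=((sub.min(2)>bright)&(sub.max(2)-sub.min(2)<40)).astype(np.uint8)
    P=ray(s,[guess],z)[0]; c=np.array([P+[r*np.cos(a),r*np.sin(a),0] for a in np.linspace(0,6.28,60)])
    mask=np.zeros(s['frame'].shape[:2],np.uint8); cv2.fillPoly(mask,[proj(s,c*[1,1,1]).astype(np.int32)],1)
    yy,xx=np.nonzero((mask>0)&(s['frame'].max(2)<dark)); Q=ray(s,[(xx.mean(),yy.mean())],z)[0]; v=Q-P
    return P.round(1),v.round(1),np.degrees(np.arctan2(v[1],v[0])).round(0),len(xx)
print(jar(s,(320,235),40,46,19))
t=np.load('t6.npy',allow_pickle=True).item()
for g in [((478-384)/2.4+220,145/2.4+190),((577-384)/2.4+220,128/2.4+190)]:
    P=ray(t,[g],76)[0]; c=np.array([P+[18*np.cos(a),18*np.sin(a),0] for a in np.linspace(0,6.28,60)])
    mask=np.zeros((480,640),np.uint8); cv2.fillPoly(mask,[proj(t,c).astype(np.int32)],1)
    yy,xx=np.nonzero((mask>0)&(t['frame'].max(2)<90)); Q=ray(t,[(xx.mean(),yy.mean())],76)[0]; v=Q-P
    print('st',(d['R'].T@(P[:2]-d['t'])).round(1),v.round(1),np.degrees(np.arctan2(v[1],v[0])),len(xx))
```

```text
(array([ 457.5, -438.7,   46. ]), array([-10.2,  -2.9,   0. ]), np.float64(-164.0), 202)
st [56.1 89.5] [-8.1 -0.9  0. ] -173.3226832851326 29
st [56.2 -0.9] [-9.2  0.7  0. ] 175.35130818798504 37
```

```bash
python3 -m crank '[[[0,0,0],[0.2,0,-4],0],[[0,0,0],[0,0,-4],0],[[0,0,0],[0,0,-3],0],[[0,0,0],[0,0,-2],0],[[0,0,0],[0,0,-1],0],[[0,0,0],[0,0,-0.4],0],[[0,0,0],[0,0,0],0],[[0,0,0],[0,0,0],1],[[0,0,0],[0,0,0],1],[[0,0,0],[0,0,0],1],[[0,0,0],[0,0,0],1],[[0,0,0],[0,0,0],1]]'
python3 -m crank '[[[0,0,0],[0,0,3],1],[[0,0,0],[0,0,4],1],[[0,0,0],[0,0,4],1],[[0,0,0],[0.42,4.12,0],1],[[0,0,0],[0.42,4.12,0],1],[[0,0,0],[0.42,4.12,0],1],[[0,0,0],[0.42,4.12,0],1],[[0,0,0],[0.42,4.12,0],1],[[0,0,0],[0.42,4.12,0],1],[[0,0,0],[0.42,4.12,0],1],[[0,0,-2],[0.42,4.12,0],1],[[0,0,0],[0,0,0],1]]'
python3 -m crank '[[[0,0,0],[0,0,0],1],[[0,0,0],[0,0,0],1]]'
```

```text
clock: 27.2
tool_pos: [458.5, -438.5, 20.1]
eef_rot: [[-0.996, 0.087, 0.001], [0.087, 0.996, -0.001], [-0.001, -0.001, -1.0]]
wrist_force: [-0.8, 0.9, 8.2]
grip_width: 41.3
finger_force: 59.5
clock: 28.4
tool_pos: [492.8, -102.2, 129.3]
eef_rot: [[-0.993, 0.114, 0.001], [0.114, 0.993, 0.002], [-0.001, 0.002, -1.0]]
wrist_force: [-0.2, -0.5, -0.4]
grip_width: 41.6
finger_force: 61.2
clock: 28.6
tool_pos: [491.7, -109.5, 129.0]
eef_rot: [[-0.993, 0.122, 0.0], [0.122, 0.993, -0.001], [-0.0, -0.001, -1.0]]
wrist_force: [-0.9, -0.4, -1.9]
grip_width: 41.5
finger_force: 61.2
```

Target z is 50.1, so I go down 7.9 cm, release and rise, then look from above.

```bash
python3 -m crank '[[[0,0,0],[0,0,-3],1],[[0,0,0],[0,0,-2.5],1],[[0,0,0],[0,0,-1.4],1],[[0,0,0],[0,0,-0.6],1],[[0,0,0],[0,0,-0.35],1],[[0,0,0],[0,0,0],1],[[0,0,0],[0,0,0],1]]'
python3 -m crank '[[[0,0,0],[0,0,-0.05],1],[[0,0,0],[0,0,0],0],[[0,0,0],[0,0,0],0],[[0,0,0],[0,0,0],0],[[0,0,0],[0,0,0],0],[[0,0,0],[0,0,1],0],[[0,0,0],[0,0,2.5],0],[[0,0,0],[0,0,4],0],[[0,0,0],[1,3,4],0],[[0,0,0],[1,3,2],0],[[0,0,0],[1,3,2],0],[[0,0,0],[0,0,0],0]]' >/dev/null
python3 -m crank '[[[0,0,0],[1,0,2],0],[[0,0,0],[1,0,2],0],[[0,0,0],[0,0,0],0],[[0,0,0],[0,0,0],0],[[0,0,0],[0,0,0],0]]' >/dev/null
python3 -c "
from h import *
state();s=snap('wrist','w7.png'); np.save('w7.npy',s,allow_pickle=True)"
```

```text
clock: 29.3
tool_pos: [492.1, -109.1, 50.8]
eef_rot: [[-0.992, 0.122, 0.001], [0.122, 0.992, -0.0], [-0.001, -0.0, -1.0]]
wrist_force: [-0.3, -0.5, -0.9]
grip_width: 41.6
finger_force: 61.2
t 31.0 tcp [540.4 -19.5 243.2] phi 83.0 z [-0.002 -0.    -1.   ] w 85.2 ff 0.0 F [-0.9  0.5 -1. ] q [ 0.08  0.37 -0.19  2.    0.1   0.78  1.27]
```

View pics/w7.png

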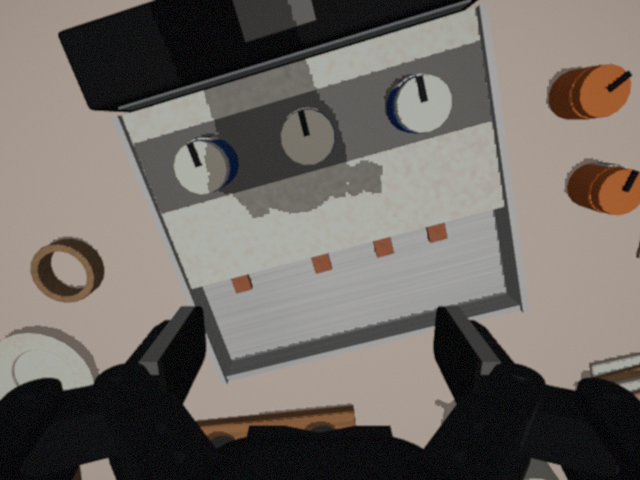

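All three jars are upright on the strip with their ridges toward the scanner: lids at (206,166), (307,137) and (424,103). The four chips lie flat in the tray at (242,284), (321,263), (384,247) and (437,233). Now I check the numbers.

Run:
```python
from h import *
s=np.load('w7.npy',allow_pickle=True).item(); d=np.load('st.npz'); S=lambda P:((P[:,:2]-d['t'])@d['R'])
for n,c in dict(R=(206,166),M=(307,137),L=(424,103)).items():
    P=ray(s,[c],76); cc=np.array([P[0]+[21*np.cos(a),21*np.sin(a),0] for a in np.linspace(0,6.28,60)])
    mask=np.zeros((480,640),np.uint8); cv2.fillPoly(mask,[proj(s,cc).astype(np.int32)],1); mask=cv2.erode(mask,np.ones((5,5)))
    g=s['frame'].max(2); yy,xx=np.nonzero((mask>0)&(g<50)); 
    Q=S(ray(s,np.c_[xx,yy],76)); vx,vy,_,_=cv2.fitLine(Q.astype(np.float32),2,0,.01,.01).ravel(); v=Q.mean(0)-S(P)[0]
    print(n,S(P).round(1),'off',v.round(1),len(xx),'line vs st x deg',np.degrees(np.arctan(vy/vx)).round(1))
print('fences/strip',S(ray(s,[(135,143),(478,43),(163,213),(493,123),(190,290),(505,209)],30)).round(1).tolist())
```

```text
R [[ 60.4 -84.3]] off [-10.5  -6.1] 108 line vs st x deg 1.4
M [[59.9 -1.7]] off [-10.9   0.2] 128 line vs st x deg -1.2
L [[59.1 89.8]] off [-10.7  -0.1] 136 line vs st x deg 2.1
fences/strip [[26.1, -152.4], [25.5, 153.6], [92.1, -152.0], [92.2, 156.7], [172.2, -155.3], [171.8, 156.9]]
```

```bash
python3 -m crank '[[[0,0,0],[-0.81,4.37,0],1],[[0,0,0],[-0.81,4.37,0],1],[[0,0,0],[-0.81,4.37,0],1],[[0,0,0],[-0.81,4.37,0],1],[[0,0,0],[-0.81,4.37,0],1],[[0,0,0],[-0.81,4.37,0],1],[[0,0,0],[-0.81,4.37,0],1],[[0,0,0],[-0.81,4.37,0],1],[[0,0,0],[-0.81,4.37,-2],1],[[0,0,0],[-0.81,4.37,-3],1],[[0,0,0],[0,0,-4],1],[[0,0,0],[0,0,-4],1]]' >/dev/null
python3 -m crank '[[[0,0,0],[0,0,-3],1],[[0,0,0],[0,0,-2],1],[[0,0,0],[0,0,-1.5],1],[[0,0,0],[0,0,0],1],[[0,0,0],[0,0,0],1]]'
python3 - <<'E'
from h import *
state(); d=np.load('st.npz'); t=snap('top'); cv2.imwrite('pics/t8.png',cv2.resize(t['frame'][140:310,80:390,::-1],None,fx=2.5,fy=2.5))
E
```

```text
clock: 32.75
tool_pos: [461.2, 415.0, 51.2]
eef_rot: [[-0.993, 0.121, -0.0], [0.121, 0.993, -0.0], [0.0, -0.0, -1.0]]
wrist_force: [-0.2, 0.0, 0.1]
grip_width: -0.3
finger_force: 0.0
t 32.8 tcp [461.2 415.   51.2] phi 83.0 z [-0. -0. -1.] w -0.3 ff 0.0 F [-0.2  0.   0.1] q [-0.71  0.71 -0.17  1.96  0.24  0.48  0.39]
```

View pics/t8.png

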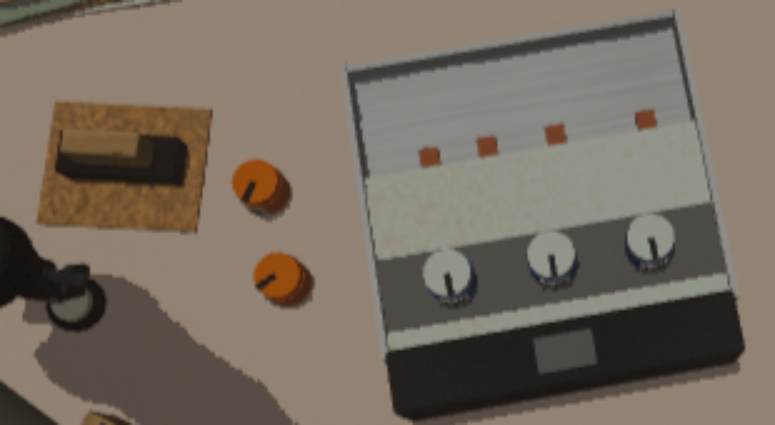

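Jars are still in place, the scraper stands on its mat, and the closed fingers are over the button. Pressing now in small steps.

```bash
python3 -m crank '[[[0,0,0],[-0.2,0.25,-1.5],1],[[0,0,0],[0,0,-1],1],[[0,0,0],[0,0,-0.4],1],[[0,0,0],[0,0,-0.2],1],[[0,0,0],[0,0,-0.2],1],[[0,0,0],[0,0,0],1]]'
```

```text
clock: 33.4
tool_pos: [458.8, 417.4, 18.0]
eef_rot: [[-0.993, 0.121, -0.0], [0.121, 0.993, -0.0], [0.0, -0.0, -1.0]]
wrist_force: [-2.0, -0.2, 3.9]
grip_width: 0.2
finger_force: 1.9
```

```bash
python3 -m crank '[[[0,0,0],[0,0,-0.2],1],[[0,0,0],[0,0,-0.2],1],[[0,0,0],[0,0,0],1]]'; python3 -m crank '[[[0,0,0],[0,0,-0.2],1],[[0,0,0],[0,0,0],1],[[0,0,0],[0,0,0],1]]'
```

```text
clock: 33.7
tool_pos: [459.1, 417.5, 15.8]
eef_rot: [[-0.993, 0.121, 0.001], [0.121, 0.993, 0.0], [-0.001, 0.0, -1.0]]
wrist_force: [-6.2, -4.3, 21.9]
grip_width: 0.1
finger_force: 10.9
clock: 34.0
tool_pos: [459.1, 417.6, 15.5]
eef_rot: [[-0.993, 0.121, 0.002], [0.121, 0.993, 0.001], [-0.002, 0.001, -1.0]]
wrist_force: [-9.4, -6.9, 40.3]
grip_width: -0.1
finger_force: 20.4
```

The button bottomed out at z≈16 under more than 20 N, so it was fully pressed. I retreat and check everything.

```bash
python3 -m crank '[[[0,0,0],[0,0,1],1],[[0,0,0],[0,0,3],1],[[0,0,0],[0,0,4],1],[[0,0,0],[0,0,4],1],[[0,0,0],[-1,3,3],1],[[0,0,0],[-1,4,0],1],[[0,0,0],[-1,4,0],1],[[0,0,0],[0,0,0],1],[[0,0,0],[0,0,0],1],[[0,0,0],[0,0,0],1]]'
python3 - <<'E'
from h import *
d=np.load('st.npz'); t=snap('top'); a=np.load('t6.npy',allow_pickle=True).item()
cv2.imwrite('pics/t9.png',cv2.resize(t['frame'][120:350,60:560,::-1],None,fx=1.6,fy=1.6,interpolation=cv2.INTER_CUBIC))
E
```

```text
clock: 35.0
tool_pos: [429.9, 526.1, 161.7]
eef_rot: [[-0.992, 0.123, 0.0], [0.123, 0.992, -0.001], [-0.001, -0.001, -1.0]]
wrist_force: [0.7, -0.1, 0.1]
grip_width: -0.2
finger_force: 0.0
```

View pics/t9.png

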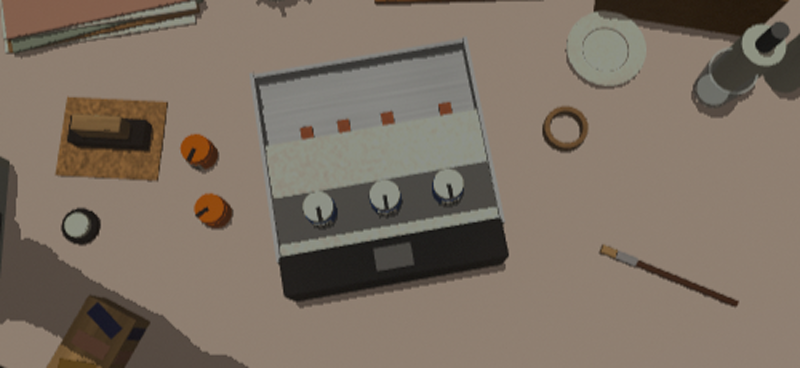

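The final view shows all three jars on the strip facing the scanner, four chips in the tray, the scraper on its mat, the button free and the bystanders unmoved. Handing in.

```bash
python3 -c "
from rig import env
print(env.job_done())"
```

```text
the job is handed in; nothing more can be done
None
```

I handed the job in at about 35 s. All four chips are in the tray, the scraper is upright on its mat, and the three jars present stand on the strip with labels facing the scanner. The button was pressed and released; the hand-in call gave no verdict.

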